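# Load glass plates from the stock tray into the setting carrier

## Task

Bring the carrier along its rail to the loading stop (yellow mark, the one nearer the tray) until it clicks in, then slide each coloured glass plate out over the front edge of the wooden tray to get hold of it, and lay every plate flat and square in a bay of its own on the carrier. When all the plates are in, slide the loaded carrier by its post to the setting stop (green mark) until it clicks in, leaving the plates lying in their bays and the bowls and the jar where they stand.

Things in the scene. Friction and masses are not known exactly. Their poses are not given: they have to be found in the camera images.
- plate_red: Red glass plate, 110 x 40 x 6 mm, about 75 g, loose; origin at the centre of its underside, x along its 110 mm length, y across its 40 mm width, z up. May be absent (None). At the start it lies in one of the tray's channels, its length along the channel.
- plate_amber: Amber glass plate, 110 x 40 x 6 mm, about 75 g, loose; origin at the centre of its underside, x along its 110 mm length, y across its 40 mm width, z up. May be absent (None). At the start it lies in one of the tray's channels, its length along the channel.
- plate_blue: Blue glass plate, 110 x 40 x 6 mm, about 75 g, loose; origin at the centre of its underside, x along its 110 mm length, y across its 40 mm width, z up. May be absent (None). At the start it lies in one of the tray's channels, its length along the channel.
- tray: Fixed wooden tray, 200 (x) x 232 (y) x 39 mm high; origin centre of underside. Three channels along x at y = -72, 0, +72 mm, 46 mm wide, 9 mm deep, floor 30 mm above the table, solid ribs between, open at both ends. Front edge (x = -100 mm) faces the robot, free air before it. A plate in a channel lies below the ribs' tops; room behind it for closed fingers to push it.
- lip0 (a point): Point on the tray: middle of the floor of channel 0 at the front edge; x points back along the channel. A plate slid out over the edge by up to 50 mm of its length stays lying (it tips beyond 55 mm); its jutting end can be straddled across its width.
- bay0 (a point): Centre of bay 0 on the carrier, where a plate's underside rests; x along the plate, y across. Two 8 mm wide bars along y at x = -18 and 18 mm, tops 19 mm above the deck; 6 mm high lips on the bars at y = -26 and 26 mm (20 mm wide between bays); end pegs 12 mm wide, 8 mm above the bars, faces at x = -63 and 63 mm. Bays 72 mm apart. Elsewhere fingers can reach down beside a plate.
- lip1 (a point): Point on the tray: middle of the floor of channel 1 at the front edge; x points back along the channel. A plate slid out over the edge by up to 50 mm of its length stays lying (it tips beyond 55 mm); its jutting end can be straddled across its width.
- bay1 (a point): Centre of bay 1 on the carrier, where a plate's underside rests; x along the plate, y across. Two 8 mm wide bars along y at x = -18 and 18 mm, tops 19 mm above the deck; 6 mm high lips on the bars at y = -26 and 26 mm (20 mm wide between bays); end pegs 12 mm wide, 8 mm above the bars, faces at x = -63 and 63 mm. Bays 72 mm apart. Elsewhere fingers can reach down beside a plate.
- lip2 (a point): Point on the tray: middle of the floor of channel 2 at the front edge; x points back along the channel. A plate slid out over the edge by up to 50 mm of its length stays lying (it tips beyond 55 mm); its jutting end can be straddled across its width.
- bay2 (a point): Centre of bay 2 on the carrier, where a plate's underside rests; x along the plate, y across. Two 8 mm wide bars along y at x = -18 and 18 mm, tops 19 mm above the deck; 6 mm high lips on the bars at y = -26 and 26 mm (20 mm wide between bays); end pegs 12 mm wide, 8 mm above the bars, faces at x = -63 and 63 mm. Bays 72 mm apart. Elsewhere fingers can reach down beside a plate.
- handle (a point): Round steel post of the carrier, 16 mm across, 50 mm tall, on the deck's far (+x) side, 97 mm from the bays' centre line; this point is on its axis, 30 mm above the deck and 20 mm below its top; axes as the bays'. The carrier is moved by it.
- carrier (a joint): Position of the aluminium carrier on its rail, m, 0 to 0.18, growing along the bays' -y axis, away from the tray. Sprung detents: loading stop (yellow mark) at 0.03, setting stop (green) at 0.15; they pull in from about 3 mm and take about 7 N to leave. Elsewhere it stays where left and slides with 1 to 3 N. Its red pointer is at the mark when home.
- bowl_orange: bystander: brown wooden bowl of orange glass chips, 100 mm across, 42 mm high; origin at the centre of its underside
- bowl_white: bystander: small white ceramic bowl of brown chips, 90 mm across, 42 mm high; origin at the centre of its underside
- bowl_blue: bystander: dark wooden bowl of blue chips, 110 mm across, 42 mm high; origin at the centre of its underside
- jar: bystander: white jar with blue cap, 80 mm across, 100 mm high; origin at the centre of its underside
Mind the look-alikes: they are no part of the job. Of the things shaped like the plate_red, the red one is meant. Several things have the shape of the plate_blue; the one meant has the colours described above.

How it is judged:
On the way, in this order (a step that is already met when the one before it is completed fails the run):
1. the carrier is at the loading stop (value of joint carrier between 0.025 and 0.035 m and velocity of joint carrier between -0.02 and 0.02 m/s), for 0.3 s.
2. every plate lies in a bay of the carrier, released, with the carrier at the loading stop (all of step 1 and ((x of plate_red in the frame of bay0 between -0.013 and 0.013 m and y of plate_red in the frame of bay0 between -0.01 and 0.01 m and z of plate_red in the frame of bay0 between -0.004 and 0.004 m) or (x of plate_red in the frame of bay1 between -0.013 and 0.013 m and y of plate_red in the frame of bay1 between -0.01 and 0.01 m and z of plate_red in the frame of bay1 between -0.004 and 0.004 m) or (x of plate_red in the frame of bay2 between -0.013 and 0.013 m and y of plate_red in the frame of bay2 between -0.01 and 0.01 m and z of plate_red in the frame of bay2 between -0.004 and 0.004 m)) and angle between each of plate_red, plate_amber, plate_blue's own z axis and vertical below 0.06 rad and angle between the x axis of each of plate_red, plate_amber, plate_blue and the x axis of bay0, either way round below 0.25 rad and linear speed of each of plate_red, plate_amber, plate_blue below 0.03 m/s and contact force between the fingers and plate_red below 0.2 N and ((x of plate_amber in the frame of bay0 between -0.013 and 0.013 m and y of plate_amber in the frame of bay0 between -0.01 and 0.01 m and z of plate_amber in the frame of bay0 between -0.004 and 0.004 m) or (x of plate_amber in the frame of bay1 between -0.013 and 0.013 m and y of plate_amber in the frame of bay1 between -0.01 and 0.01 m and z of plate_amber in the frame of bay1 between -0.004 and 0.004 m) or (x of plate_amber in the frame of bay2 between -0.013 and 0.013 m and y of plate_amber in the frame of bay2 between -0.01 and 0.01 m and z of plate_amber in the frame of bay2 between -0.004 and 0.004 m)) and contact force between the fingers and plate_amber below 0.2 N and ((x of plate_blue in the frame of bay0 between -0.013 and 0.013 m and y of plate_blue in the frame of bay0 between -0.01 and 0.01 m and z of plate_blue in the frame of bay0 between -0.004 and 0.004 m) or (x of plate_blue in the frame of bay1 between -0.013 and 0.013 m and y of plate_blue in the frame of bay1 between -0.01 and 0.01 m and z of plate_blue in the frame of bay1 between -0.004 and 0.004 m) or (x of plate_blue in the frame of bay2 between -0.013 and 0.013 m and y of plate_blue in the frame of bay2 between -0.01 and 0.01 m and z of plate_blue in the frame of bay2 between -0.004 and 0.004 m)) and contact force between the fingers and plate_blue below 0.2 N), for 0.3 s.
3. the carrier is at the setting stop (value of joint carrier between 0.145 and 0.155 m and velocity of joint carrier between -0.02 and 0.02 m/s), for 0.3 s.
At the end, for the whole second after the job is handed in: The carrier rests at the setting stop (within 5 mm) and every plate present lies at rest in a bay of its own: flat (within 0.06 rad), centred within 13 mm along and 10 mm across, square within 0.25 rad, resting on the bars within 4 mm, not touched by the fingers (all of step 3 and ((x of plate_red in the frame of bay0 between -0.013 and 0.013 m and y of plate_red in the frame of bay0 between -0.01 and 0.01 m and z of plate_red in the frame of bay0 between -0.004 and 0.004 m) or (x of plate_red in the frame of bay1 between -0.013 and 0.013 m and y of plate_red in the frame of bay1 between -0.01 and 0.01 m and z of plate_red in the frame of bay1 between -0.004 and 0.004 m) or (x of plate_red in the frame of bay2 between -0.013 and 0.013 m and y of plate_red in the frame of bay2 between -0.01 and 0.01 m and z of plate_red in the frame of bay2 between -0.004 and 0.004 m)) and angle between each of plate_red, plate_amber, plate_blue's own z axis and vertical below 0.06 rad and angle between the x axis of each of plate_red, plate_amber, plate_blue and the x axis of bay0, either way round below 0.25 rad and linear speed of each of plate_red, plate_amber, plate_blue below 0.03 m/s and contact force between the fingers and plate_red below 0.2 N and ((x of plate_amber in the frame of bay0 between -0.013 and 0.013 m and y of plate_amber in the frame of bay0 between -0.01 and 0.01 m and z of plate_amber in the frame of bay0 between -0.004 and 0.004 m) or (x of plate_amber in the frame of bay1 between -0.013 and 0.013 m and y of plate_amber in the frame of bay1 between -0.01 and 0.01 m and z of plate_amber in the frame of bay1 between -0.004 and 0.004 m) or (x of plate_amber in the frame of bay2 between -0.013 and 0.013 m and y of plate_amber in the frame of bay2 between -0.01 and 0.01 m and z of plate_amber in the frame of bay2 between -0.004 and 0.004 m)) and contact force between the fingers and plate_amber below 0.2 N and ((x of plate_blue in the frame of bay0 between -0.013 and 0.013 m and y of plate_blue in the frame of bay0 between -0.01 and 0.01 m and z of plate_blue in the frame of bay0 between -0.004 and 0.004 m) or (x of plate_blue in the frame of bay1 between -0.013 and 0.013 m and y of plate_blue in the frame of bay1 between -0.01 and 0.01 m and z of plate_blue in the frame of bay1 between -0.004 and 0.004 m) or (x of plate_blue in the frame of bay2 between -0.013 and 0.013 m and y of plate_blue in the frame of bay2 between -0.01 and 0.01 m and z of plate_blue in the frame of bay2 between -0.004 and 0.004 m)) and contact force between the fingers and plate_blue below 0.2 N).
It fails at once if bowl_orange is pushed more than 30 mm (distance of bowl_orange from where it was at the start of the episode above 0.03 m).
It fails at once if bowl_white is pushed more than 30 mm (distance of bowl_white from where it was at the start of the episode above 0.03 m).
It fails at once if bowl_blue is pushed more than 30 mm (distance of bowl_blue from where it was at the start of the episode above 0.03 m).
It fails at once if jar is pushed more than 30 mm (distance of jar from where it was at the start of the episode above 0.03 m).
Of plate_red, plate_amber, plate_blue only 2 to 3 are there at a start; the rules pass over those that are not, and their reading is None.
At some moment in a run one of plate_red, plate_amber, plate_blue may be knocked a few centimetres aside while the robot is not near it.
It also fails if it takes over 210 s, if anything falls off the work surface, if the arm or the gripper's body presses on something with over 40 N, if the wrist force passes 120 N, or if a joint passes its speed limit or range.

## Robot

A 7-joint arm with a two-finger parallel gripper is mounted at the origin on the work surface. World frame = base frame: x ahead of the robot, y to its left, z up, the work surface at z = 0. Lengths are in m, angles in rad, forces in N, time in s.
With the tool pointing down it reaches from about 0.425 to 0.925 m from the base axis. Payload 6.8 kg.
Tool frame: the origin (TCP) lies midway between the tips of the shut fingers; the grasp point (between the pads) lies r.grip_point_offset behind it (r.grip_point_offset is the distance from the TCP to the grasp point, in m); z points along the fingers, y is the line along which they close (so a half turn about z gives the same grasp; the last joint's range is limited). The gripper opens to 85 mm and grips with 20 to 120 N. Pads are 22 mm wide; open, the fingers measure 114 mm over their backs; the gripper's body (76 mm by 85 mm) begins 54 mm behind the grasp point. The pads swing forward as they close: fully open they stand 13 mm farther back than shut.
Start: joints at [1.198, 0.477, 0.022, 1.555, -0.011, 1.109, -0.083], TCP at [0.177, -0.651, 0.231] pointing down, gripper open.
Joint ranges: [-2.96, 2.96], [-0.34, 2.1], [-1.41, 1.46], [0.24, 2.44], [-1.37, 4.51], [0.17, 1.92], [-2.96, 2.96]. Speed limits (rad/s): [2.39, 2.39, 3.14, 3.14, 3.14, 3.14, 3.14].

## Interface

Orientations are given as a rotation vector (axis times angle).
In Python, from bench import r gives the robot as it stands. The module is installed in compiled form; this text tells all that it offers.
- The arm moves only by the shell command python3 -m crank 'ROWS' [FORCE]. ROWS is JSON, a list of rows, each a list of 5 numbers: the shift along the world's x, y, z in units of 200 mm (1.0 is 200 mm), then the turn about the world's z in units of 45 degrees (1.0 is 45 degrees), then the opening, from -1 (shut) to 1 (fully open). In form: [[dx, dy, dz, turn, jaw], ...]. A call has 1 to 8 rows; each row shifts and turns the commanded pose from where the row before left it; what a row does not reach is not made up. A row lasts 1/12 s, in which the tool goes at most 41.7 mm and 7.16 degrees, less where a joint would pass 70% of its speed; a pose out of reach is approached as far as the arm can. A call with a number of a shift or a turn outside -1 to 1 is refused whole. A call with a gripper value outside its range is refused whole. The fingers move at their own pace and stop on an object; FORCE is the grip in N (left out, the last holds). Time passes only in rows, so rows that do not move let the fingers close. It gives the time, the measured TCP pose, the force, the opening and the grip force at its end, in the units of the state.
- r.get_obs(): the state, without advancing time (a new reading comes with each control period).
- r.grab_frame(name): name is "side" or "top"; returns the picture (420x560x3 uint8, blue, green, red); there is no depth.
- r.camera_model(name): a dict with "fx", "fy", "cx", "cy" (pixels), "R" (3x3) and "t" (3): a world point X has camera coordinates R X + t. Camera axes: x right, y down, z forward; pixel columns grow to the right and rows downward; lengths in m; the calibration is good to about 2 mm. A picture is of the moment at which its call begins. camera_model takes no time and is no camera call.
- r.hand_in(): hands the job in; it is judged then, once.
The state is a dict: "clock": time; "joints": joint angles; "qvel": joint speeds; "tau": joint torques, N m; "tcp_pos": TCP position; "orientation": TCP orientation; "contact_force": force on the tool from outside, world axes, zero at the start; "moment": the same for the moment, N m; "grip_width": finger opening in m; "gripper_force": force on a finger pad.
Only numpy, scipy, OpenCV 4.12 (cv2) and the standard library are available. Lean on these libraries where they do the work, as an engineer would, in place of code of your own. Each camera call takes 0.05 s, during which the arm holds its last target. There are 200 camera calls.

## Working session

There is one attempt and no reset: what is moved stays moved. The work goes in short steps, Python scripts to look and compute and a shell command to move; the robot and the scene stay as the last step left them, time stands still between calls to the robot, and variables do not carry over. Pictures are saved under pics/ and viewed, at most 14 in all, crops included, and the job is handed in when it is done.

```bash
mkdir -p pics; python3 - <<'E'
from bench import r
import cv2,numpy as np
for n in("side","top"):
    cv2.imwrite(f"pics/{n}0.png",r.grab_frame(n)); m=r.camera_model(n)
    R=np.array(m["R"]);t=np.array(m["t"]);print(n,m["fx"],m["cx"],m["cy"],"pos",-R.T@t,"\n",R.round(3))
o=r.get_obs();print({k:np.round(v,3) for k,v in o.items()},r.grip_point_offset)
E
```

```text
side 542.3330131047505 287.507843048412 222.48646771911837 pos [ 0.35913205 -0.87244767  0.99639695] 
 [[ 0.977 -0.215 -0.009]
 [-0.163 -0.713 -0.682]
 [ 0.14   0.667 -0.732]]
top 416.7425019700114 285.20996734132814 213.8032786361088 pos [ 0.41058471 -0.01428125  0.96654346] 
 [[ 0.007 -0.999 -0.032]
 [-0.994 -0.003 -0.109]
 [ 0.109  0.032 -0.994]]
{'clock': np.float64(0.1), 'joints': array([ 1.198,  0.478,  0.022,  1.556, -0.011,  1.109, -0.083]), 'qvel': array([ 0.   , -0.002,  0.001, -0.004,  0.002,  0.   ,  0.001]), 'tau': array([ 4.0000e-03, -5.9776e+01,  1.6130e+00, -2.8196e+01,  1.3000e-02,
        5.0000e-03,  0.0000e+00]), 'tcp_pos': array([ 0.176, -0.651,  0.23 ]), 'orientation': array([-3.112e+00, -4.150e-01,  1.000e-03]), 'contact_force': array([ 0.513, -0.558, -0.453]), 'moment': array([-0.025, -0.04 , -0.024]), 'gripper_force': np.float64(0.0), 'grip_width': np.float64(0.086)} 0.0187
```

View pics/side0.png

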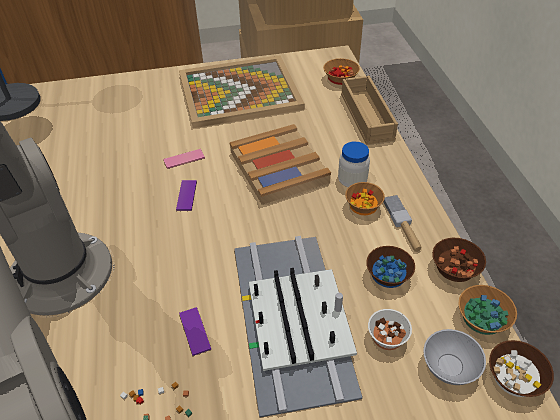

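View pics/top0.png

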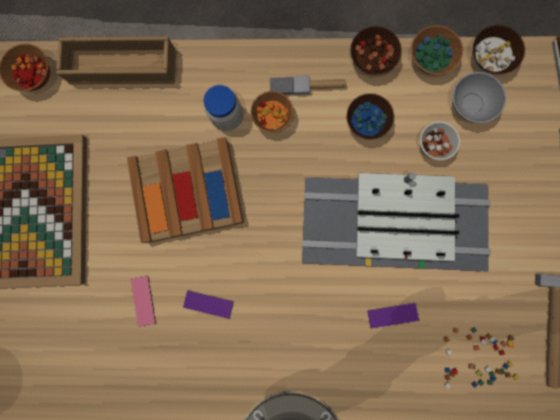

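Top view: amber plate is at (155,208), red at (186,196) and blue at (216,194), all in the tray. Look-alikes are pink at (143,300) and purple at (208,304) and (393,315), which I'll ignore. The carrier is at (407,217), its pointer at (407,255), the yellow mark at (369,263) and the green mark at (421,264). Next, a close crop of each.

```bash
python3 - <<'E'
import cv2,numpy as np
s=cv2.imread("pics/side0.png");t=cv2.imread("pics/top0.png")
Z=lambda i,x,y,w,h,k:cv2.resize(i[y:y+h,x:x+w],None,fx=k,fy=k,interpolation=cv2.INTER_CUBIC)
cv2.imwrite("pics/c1.png",np.vstack([Z(t,300,170,200,100,4)[:300*2],])[:400])
a=Z(t,295,165,200,110,4)[:, :800]
cv2.imwrite("pics/c1.png",a)
cv2.imwrite("pics/c2.png",Z(s,225,230,150,190,3.1))
cv2.imwrite("pics/c3.png",np.hstack([Z(t,120,130,130,120,3.1),Z(s,222,118,120,120,3.1)]))
E
```

```text
(no output)
```

View pics/c1.png

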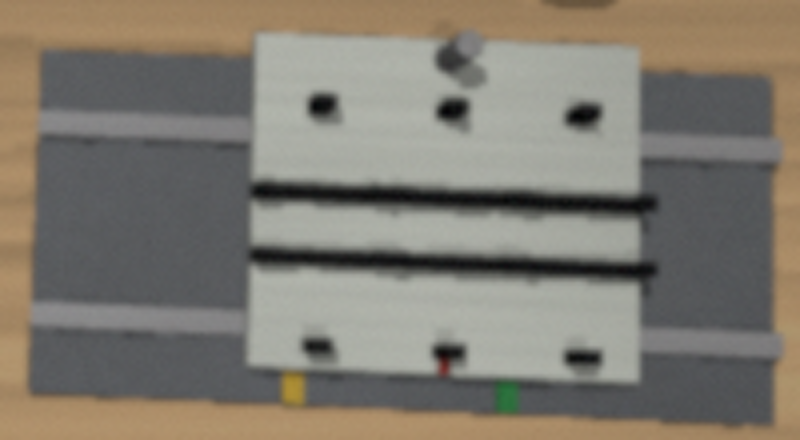

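View pics/c2.png

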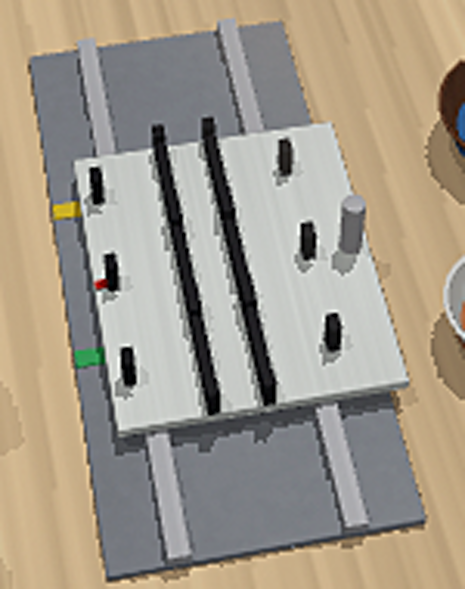

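View pics/c3.png

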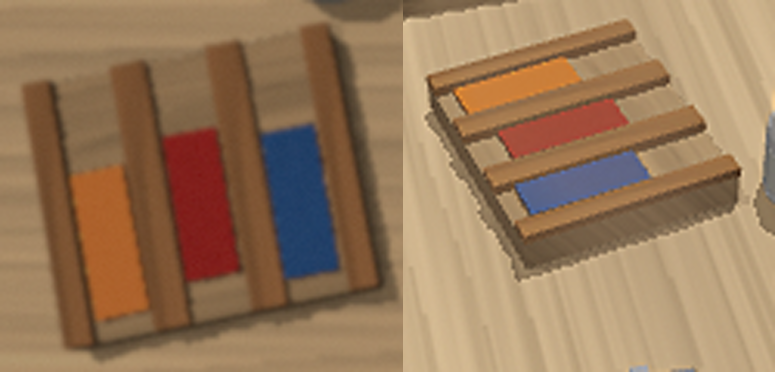

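The tray holds amber (left, +y), red (middle) and blue (right, -y), and all three are the true glass colours. The carrier's pointer lies between the yellow and green marks, with the post on the +x side. Now measuring.

```bash
cat > h.py <<'E'
import cv2,numpy as np
from bench import r
from scipy.spatial.transform import Rotation as Ro
def cam(n):
    m=r.camera_model(n);return np.array([[m["fx"],0,m["cx"]],[0,m["fy"],m["cy"]],[0,0,1]]),np.array(m["R"]),np.array(m["t"]).reshape(3,1)
def ray(n,uv,z):
    K,R,t=cam(n);d=R.T@np.linalg.inv(K)@np.array([*uv,1.]);c=(-R.T@t).ravel();return c+d*(z-c[2])/d[2]
def tri(a,b):
    P=[];[P.append(K@np.hstack([R,t])) for K,R,t in(cam("top"),cam("side"))]
    X=cv2.triangulatePoints(P[0],P[1],np.float64(a).reshape(2,1),np.float64(b).reshape(2,1)).ravel();return X[:3]/X[3]
def proj(n,X):
    K,R,t=cam(n);p=K@(R@np.array(X).reshape(3,1)+t);return (p[:2]/p[2]).ravel()
def yaw():
    M=Ro.from_rotvec(r.get_obs()["orientation"]).as_matrix();return np.degrees(np.arctan2(M[1,1],M[0,1]))  # direction of closing axis
def blobs(n,lo,hi,amin=15,img=None):
    img=r.grab_frame(n) if img is None else img
    m=cv2.inRange(cv2.cvtColor(img,cv2.COLOR_BGR2HSV),lo,hi)
    c,_=cv2.findContours(m,cv2.RETR_EXTERNAL,cv2.CHAIN_APPROX_NONE);return [(cv2.contourArea(k),cv2.minAreaRect(k)) for k in c if cv2.contourArea(k)>=amin]
E
python3 - <<'E'
from h import *
T=lambda x,y:(x/4+295-.4,y/4+165-.4);S=lambda x,y:(x/3.1+225-.3,y/3.1+230-.3)
for n,a,b in[("dTL",T(255,33),S(332,125)),("dTR",T(640,47),S(408,383)),("dBL",T(247,366),S(76,160)),("dBR",T(640,383),S(118,432)),
 ("post",T(467,44),S(352,204)),("bar1L",T(252,190),S(208,120)),("bar1R",T(655,204),S(268,400)),("bar0L",T(250,256),S(158,128)),("bar0R",T(655,270),S(213,408)),
 ("yel",T(293,389),S(66,211)),("grn",T(508,397),S(88,357)),("ptr",T(445,368),S(101,285))]:
    print(n,tri(a,b).round(4))
T=lambda x,y:(x/3.1+120-.3,y/3.1+130-.3);S=lambda x,y:((x-403)/3.1+222-.3,y/3.1+118-.3)
for n,a,b in[("FL",T(65,348),S(430,78)),("BL",T(22,85),S(630,20)),("BR",T(328,24),S(740,158)),("FR",T(382,288),S(520,235))]:
    print(n,tri(a,b).round(4),ray("top",a,.039).round(4),ray("side",b,.039).round(4))
im=cv2.imread("pics/top0.png");js=cv2.imread("pics/side0.png")
for n,lo,hi in[("amber",(8,150,120),(16,255,255)),("red",(0,170,60),(5,255,255)),("blue",(100,150,60),(125,255,255))]:
    for c,i in(("top",im),("side",js)):
        for A,q in blobs(c,lo,hi,200,i):
            p=cv2.boxPoints(q);W=np.array([ray(c,k,.036) for k in p]);
            print(n,c,A,W.mean(0).round(4),np.linalg.norm(W[1]-W[0]).round(3),np.linalg.norm(W[2]-W[1]).round(3))
print(yaw(),r.get_obs()["clock"])
E
```

```text
dTL [ 0.6109 -0.151   0.0224]
dTR [ 0.6013 -0.367   0.0267]
dBL [ 0.422  -0.1437  0.0267]
dBR [ 0.4127 -0.3599  0.0271]
post [ 0.5929 -0.2568  0.0751]
bar1L [ 0.5187 -0.1448  0.0467]
bar1R [ 0.5092 -0.3664  0.041 ]
bar0L [ 0.4824 -0.1434  0.0461]
bar0R [ 0.4735 -0.3647  0.042 ]
yel [ 0.4089 -0.1722  0.0074]
grn [ 0.4044 -0.2926  0.0091]
ptr [ 0.421  -0.2526  0.0295]
FL [0.4512 0.3433 0.0312] [0.4473 0.3404 0.039 ] [0.4525 0.3334 0.039 ]
BL [0.6474 0.3842 0.0327] [0.6421 0.3815 0.039 ] [0.6477 0.3764 0.039 ]
BR [0.6888 0.1517 0.0512] [0.688  0.1541 0.039 ] [0.6958 0.1656 0.039 ]
FR [0.4932 0.1097 0.0436] [0.4919 0.1104 0.039 ] [0.4949 0.1145 0.039 ]
amber top 796.5 [0.5253 0.313  0.036 ] 0.041 0.112
amber top 201.0 [0.5402 0.2754 0.036 ] 0.014 0.151
amber top 413.0 [0.7431 0.0479 0.036 ] 0.07 0.064
amber side 204.0 [ 0.8693 -0.3209  0.036 ] 0.056 0.116
amber side 315.0 [0.5286 0.3106 0.036 ] 0.119 0.042
red top 763.5 [0.5535 0.246  0.036 ] 0.041 0.108
red top 419.5 [0.8424 0.6258 0.036 ] 0.078 0.056
blue top 651.0 [0.5556 0.1729 0.036 ] 0.037 0.105
blue top 380.0 [ 0.7269 -0.1747  0.036 ] 0.073 0.063
blue top 675.5 [0.7774 0.1707 0.036 ] 0.068 0.07
blue side 315.5 [ 0.7337 -0.1873  0.036 ] 0.073 0.06
blue side 420.5 [0.7814 0.221  0.036 ] 0.073 0.086
-74.82648051520528 0.1
```

```bash
python3 -m crank '[[0.14,0.13,0,-0.098,1],[0.14,0.13,0,-0.098,1],[0.14,0.13,0,-0.098,1],[0.14,0.13,0,-0.098,1],[0.14,0.13,0,0,1],[0.14,0.13,0,0,1],[0.14,0.13,0,0,1],[0.14,0.13,0,0,1]]' 40; python3 -c "
from h import *
print(yaw())
for n,u in(('jar',(221,101)),):print(ray('top',u,.1))
for n,u in(('white',(440,141)),('oran',(272,112)),('blue',(370,117))):print(n,ray('top',u,.042))"
```

```text
clock: 0.77
tcp_pos: [0.4016, -0.4418, 0.2311]
orientation: [-3.141, 0.068, 0.001]
contact_force: [1.2, -1.1, 0.5]
grip_width: 0.0853
gripper_force: 0.0
-92.47172705437792
[0.7508695  0.15466319 0.1       ]
white [ 0.67761218 -0.33162811  0.042     ]
oran [0.74679972 0.04756197 0.042     ]
blue [ 0.73399678 -0.17596952  0.042     ]
```

```bash
python3 -m crank '[[0.137,0.132,0,0,1],[0.137,0.132,0,0,1],[0.137,0.132,0,0,1],[0.137,0.132,0,0,1],[0.137,0.132,0,0,1],[0.137,0.132,0,0,1],[0.135,0.132,0,0,1],[0,0,0,0,1]]'; python3 -m crank '[[0,0,-0.18,0,1],[0,0,-0.18,0,1],[0,0,-0.18,0,1],[0,0,-0.18,0,1],[0,0,-0.15,0,1],[0,0,-0.08,0,1],[0,0,0,0,1],[0,0,0,0,1]]'
```

```text
clock: 1.43
tcp_pos: [0.5979, -0.249, 0.2307]
orientation: [-3.136, 0.049, -0.004]
contact_force: [0.3, 0.9, 0.5]
grip_width: 0.0853
gripper_force: 0.0
clock: 2.1
tcp_pos: [0.5913, -0.2586, 0.0405]
orientation: [-3.14, 0.068, 0.003]
contact_force: [0.9, -0.1, 0.9]
grip_width: 0.0852
gripper_force: 0.0
```

```bash
python3 -m crank '[[0,0,0,0,-1],[0,0,0,0,-1],[0,0,0,0,-1],[0,0,0,0,-1],[0,0,0,0,-1],[0,0,0,0,-1]]' 30;  python3 -m crank '[[0.002,0.05,0,0,-1],[0.002,0.05,0,0,-1],[0.002,0.05,0,0,-1],[0.002,0.05,0,0,-1],[0.002,0.05,0,0,-1],[0.002,0.05,0,0,-1],[0.002,0.05,0,0,-1],[0,0,0,0,-1]]'; python3 - <<'E'
from h import *
i=r.grab_frame("top");cv2.imwrite("pics/t1.png",i)
for n,lo,hi in[("yel",(20,120,100),(32,255,255)),("grn",(45,120,60),(80,255,255)),("red",(0,120,60),(6,255,255)),("red",(174,120,60),(180,255,255))]:
    for A,q in blobs("top",lo,hi,2,i[240:275,340:490].copy()): print(n,A,np.add(q[0],(340,240)))
E
```

```text
clock: 2.6
tcp_pos: [0.5924, -0.2585, 0.042]
orientation: [-3.141, 0.067, -0.001]
contact_force: [-1.4, 1.3, 4.6]
grip_width: 0.0151
gripper_force: 29.1
clock: 3.27
tcp_pos: [0.595, -0.187, 0.042]
orientation: [-3.14, 0.066, -0.0]
contact_force: [-2.2, 3.0, 6.1]
grip_width: 0.0152
gripper_force: 30.3
yel 28.5 [368. 262.]
```

```bash
python3 -m crank '[[0.001,0.015,0,0,-1],[0.001,0.015,0,0,-1],[0,0,0,0,-1],[0,0,0,0,-1]]'; python3 - <<'E'
from h import *
i=r.grab_frame("top");j=r.grab_frame("side")
a=cv2.resize(i[225:275,320:430],None,fx=5,fy=5,interpolation=3);b=cv2.resize(j[230:360,225:335],None,fx=2,fy=2,interpolation=3)
b=np.pad(b,((0,max(0,250-b.shape[0])),(0,0),(0,0)))[:250];cv2.imwrite("pics/p1.png",np.hstack([a,b]))
E
```

```text
clock: 3.65
tcp_pos: [0.5952, -0.1815, 0.042]
orientation: [-3.14, 0.067, 0.0]
contact_force: [-2.3, 4.4, 7.8]
grip_width: 0.015
gripper_force: 30.6
```

View pics/p1.png

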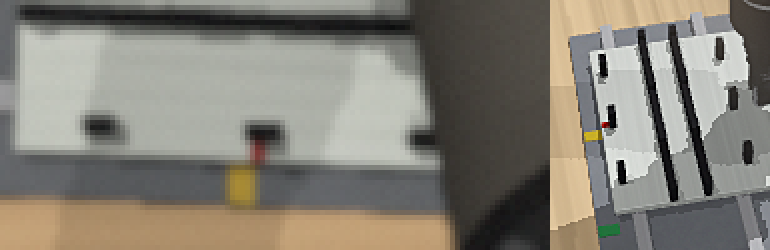

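Pointer tip (top-crop pixels 258,152) is still slightly -y of the yellow mark (243,187), so I'll work out the rest of the distance.

```bash
python3 - <<'E'
from h import *
p=tri((371.4,255.2),(252.8,293));y=tri((320+243/5-.4,225+187/5-.4),(225+21.5-.3,230+68-.3))
print(p,y,(y-p)[:2]@[.043,.999], (ray('top',(368.2,262),.008)-ray('top',(371.2,255),.027))[:2]@[.043,.999])
E
```

```text
[ 0.42421996 -0.177097    0.027199  ] [ 0.40907952 -0.17288144  0.00848215] 0.003560299867669208 0.0030647158890819036
```

```bash
python3 -m crank '[[0,0.016,0,0,-1],[0,0,0,0,-1],[0,0,0,0,-1],[0,0,0,0,0.3],[0,0,0,0,0.6],[0,0,0,0,1],[0,0,0,0,1],[0,0,0,0,1]]'; python3 - <<'E'
from h import *
i=r.grab_frame("top");j=r.grab_frame("side")
a=cv2.resize(i[225:275,320:430],None,fx=5,fy=5,interpolation=3);b=cv2.resize(j[265:315,235:275],None,fx=5,fy=5,interpolation=3)
cv2.imwrite("pics/p2.png",np.hstack([a,b]))
E
```

```text
clock: 4.42
tcp_pos: [0.5952, -0.1795, 0.0411]
orientation: [-3.141, 0.068, 0.0]
contact_force: [-0.6, -0.5, 0.1]
grip_width: 0.0744
gripper_force: 0.0
```

View pics/p2.png

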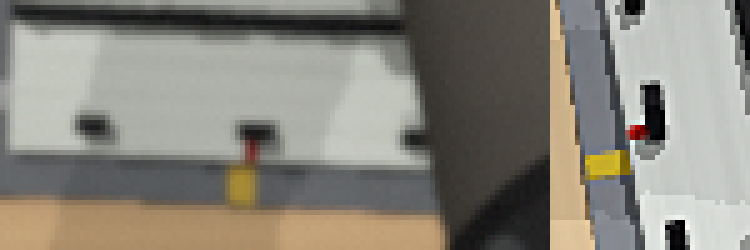

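The carrier has clicked in: the pointer (250,150) is over the yellow mark. Next, going behind the blue plate.

```bash
python3 -m crank '[[0,0,0.18,0,1],[0,0,0.18,0,1],[0,0,0.18,0,1],[0.02,0.19,0.03,0.109,-1],[0.02,0.19,0,0.109,-1],[0.02,0.19,0,0.109,-1],[0.025,0.19,0,0,-1],[0.025,0.19,0,0,-1]]'; python3 -m crank '[[0.025,0.19,0,0,-1],[0.025,0.19,0,0,-1],[0.025,0.19,0,0,-1],[0.03,0.19,0,0,-1],[0.02,0.13,0,0,-1],[0,0,0,0,-1],[0,0,0,0,-1]]' ; python3 -c "from h import *;print(yaw());cv2.imwrite('pics/t2.png',r.grab_frame('side'))"
```

```text
clock: 5.18
tcp_pos: [0.6172, 0.012, 0.1556]
orientation: [-3.124, -0.335, -0.001]
contact_force: [-0.2, -1.1, -0.3]
grip_width: 0.0253
gripper_force: 0.0
clock: 5.77
tcp_pos: [0.6417, 0.1912, 0.155]
orientation: [-3.122, -0.341, 0.001]
contact_force: [0.2, -0.2, -0.8]
grip_width: 0.0002
gripper_force: 0.0
-77.51971361090004
```

```bash
python3 -m crank '[[-0.01,-0.015,-0.18,0,-1],[0,0,-0.18,0,-1],[0,0,-0.16,0,-1],[0,0,-0.08,0,-1],[0,0,-0.01,0,-1],[0,0,0,0,-1],[0,0,0,0,-1]]';python3 - <<'E'
from h import *
i=r.grab_frame("top");j=r.grab_frame("side")
cv2.imwrite("pics/p3.png",np.hstack([cv2.resize(i[130:250,120:250],None,fx=3,fy=3,interpolation=3),cv2.resize(j[110:230,222:342],None,fx=3,fy=3,interpolation=3)]))
E
```

```text
clock: 6.4
tcp_pos: [0.6406, 0.1836, 0.0334]
orientation: [3.123, 0.332, -0.0]
contact_force: [0.4, -0.5, -0.1]
grip_width: -0.0002
gripper_force: 0.0
```

View pics/p3.png

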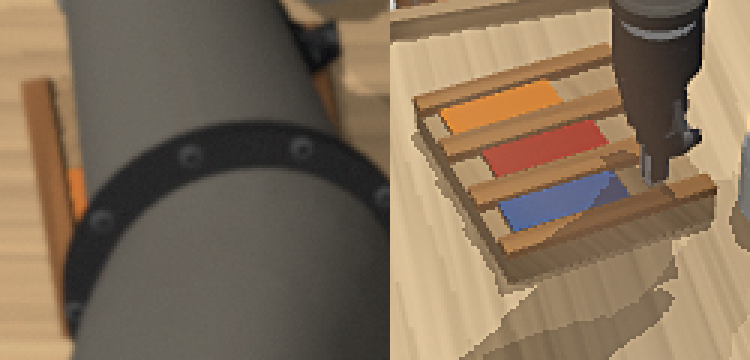

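Side crop: the fingertips (655,170) stand in blue's channel behind the blue plate (560,200). Pushing it out.

```bash
python3 -m crank '[[-0.05,0,-0.005,0,-1],[-0.05,0,0,0,-1],[-0.049,-0.011,0,0,-1],[-0.049,-0.011,0,0,-1],[-0.049,-0.011,0,0,-1],[-0.049,-0.011,0,0,-1],[-0.049,-0.011,0,0,-1],[0,0,0,0,-1]]';cat > plates.py <<'E'
from h import *
C=np.array([.568,.2468]);B=np.array([[.977,.211],[-.211,.977]])
i=r.grab_frame("side")
for n,lo,hi in[("amber",(8,150,120),(17,255,255)),("red",(0,120,60),(7,255,255)),("blue",(105,60,60),(125,255,255))]:
    z=.036
    for A,q in blobs("side",lo,hi,60,i):
        W=np.array([ray("side",k,z)[:2] for k in cv2.boxPoints(q)]);c=W.mean(0)
        if .37<c[0]<.72 and -.35<c[1]<.4:
            t=(W-C)@B.T;print(n,A,"world",c.round(4),"tray x %.4f..%.4f y %.4f..%.4f"%(t[:,0].min(),t[:,0].max(),t[:,1].min(),t[:,1].max()))
o=r.get_obs();p=o["tcp_pos"];print("tcp",p.round(4),"tray",(B@(p[:2]-C)).round(4),"yaw",yaw(),"t",o["clock"])
E
python3 plates.py
```

```text
clock: 7.17
tcp_pos: [0.5689, 0.1739, 0.0324]
orientation: [3.123, 0.336, -0.003]
contact_force: [0.8, 0.2, -0.2]
grip_width: -0.0
gripper_force: 0.0
amber 260.5 world [0.5176 0.3079] tray x -0.0875..0.0156 y 0.0500..0.0910
red 182.5 world [0.5339 0.2394] tray x -0.0719..0.0027 y -0.0199..0.0196
blue 275.5 world [0.4943 0.1539] tray x -0.1409..-0.0413 y -0.0972..-0.0537
tcp [0.5702 0.1742 0.0325] tray [-0.0132 -0.0714] yaw -77.73622419580262 t 7.2167
```

```bash
python3 -m crank '[[-0.029,-0.006,0,0,-1],[0,0,0,0,-1],[0.03,0.006,0,0,-1],[0,0,0.2,0,-1],[0,0,0.2,0,-1],[-0.18,-0.04,0,0,0.4],[-0.18,-0.04,0,0,0.4],[-0.18,-0.04,0,0,0.4]]';python3 -c "
import plates
cv2=plates.cv2;cv2.imwrite('pics/p4.png',cv2.resize(plates.i[110:240,180:350],None,fx=4,fy=4,interpolation=3))"
```

```text
clock: 7.88
tcp_pos: [0.4637, 0.1507, 0.1131]
orientation: [-3.123, -0.334, -0.004]
contact_force: [-1.1, -0.2, 0.1]
grip_width: 0.0358
gripper_force: 0.0
amber 181.0 world [0.5499 0.3153] tray x -0.0443..0.0386 y 0.0503..0.0912
red 320.5 world [0.5576 0.2442] tray x -0.0719..0.0516 y -0.0203..0.0192
blue 393.0 world [0.5028 0.1565] tray x -0.1430..-0.0212 y -0.0972..-0.0513
tcp [0.4537 0.1474 0.1109] tray [-0.1326 -0.073 ] yaw -77.69036976908859 t 7.9333
```

View pics/p4.png

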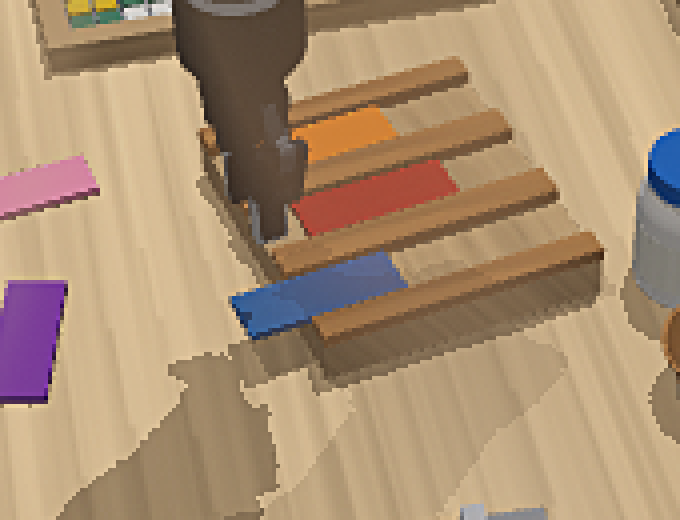

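Blue juts out about 44 mm, end at (245,318). Going down to straddle it.

```bash
python3 -m crank '[[0.025,0.005,0,0,0.4],[0,0,-0.15,0,0.4],[0,0,-0.15,0,0.4],[0,0,0,0,0.4],[0,0,0,0,0.4]]';python3 plates.py|tail -1
```

```text
clock: 8.35
tcp_pos: [0.4686, 0.1515, 0.0515]
orientation: [3.123, 0.335, -0.004]
contact_force: [0.3, -0.3, 0.5]
grip_width: 0.0598
gripper_force: 0.0
tcp [0.4695 0.152  0.0527] tray [-0.1163 -0.0719] yaw -77.75721168374668 t 8.4
```

```bash
python3 -m crank '[[-0.035,-0.007,0,0,0.4],[0,0,-0.1,0,0.4],[0,0,-0.075,0,0.4],[0,0,0,0,-1],[0,0,0,0,-1],[0,0,0,0,-1],[0,0,0,0,-1],[0,0,0,0,-1]]' 60;python3 plates.py|tail -2
```

```text
clock: 9.07
tcp_pos: [0.4622, 0.1503, 0.0183]
orientation: [-3.123, -0.335, -0.003]
contact_force: [0.5, 0.2, -0.2]
grip_width: 0.0382
gripper_force: 60.0
blue 197.5 world [0.5202 0.1606] tray x -0.1075..-0.0214 y -0.0978..-0.0501
tcp [0.4621 0.1503 0.0182] tray [-0.1238 -0.0719] yaw -77.7608999054541 t 9.1167
```

```bash
python3 -m crank '[[0,0,0.08,0,-1],[0,0,0.16,0,-1],[0,0,0.16,0,-1],[0,-0.15,0.05,0,-1],[0,-0.17,0,-0.08,-1],[0,-0.17,0,-0.08,-1],[0,-0.17,0,-0.08,-1],[0,-0.17,0,-0.09,-1]]';python3 -m crank '[[0,-0.17,0,0,-1],[0,-0.17,0,0,-1],[0,-0.17,0,0,-1],[0,-0.17,0,0,-1],[0,-0.17,0,0,-1],[-0.015,-0.17,0,0,-1],[0,-0.13,0,0,-1],[0,0,0,0,-1]]';python3 -c "
import plates
cv2=plates.cv2;cv2.imwrite('pics/p5.png',cv2.resize(plates.i[200:400,200:400],None,fx=3,fy=3,interpolation=3))"
```

```text
clock: 9.78
tcp_pos: [0.4614, -0.0174, 0.108]
orientation: [-3.141, 0.076, -0.002]
contact_force: [0.3, -0.3, -0.9]
grip_width: 0.0386
gripper_force: 60.3
clock: 10.45
tcp_pos: [0.4574, -0.2526, 0.1079]
orientation: [3.137, -0.084, 0.002]
contact_force: [-0.7, 0.1, -0.1]
grip_width: 0.0387
gripper_force: 60.3
amber 121.5 world [ 0.676  -0.3488] tray x -0.0576..0.0179 y -0.6352..-0.5738
blue 614.0 world [ 0.5323 -0.1944] tray x -0.1763..-0.0785 y -0.4566..-0.3903
tcp [ 0.4578 -0.2493  0.1076] tray [-0.2123 -0.4614] yaw -92.9345454283053 t 10.5
```

View pics/p5.png

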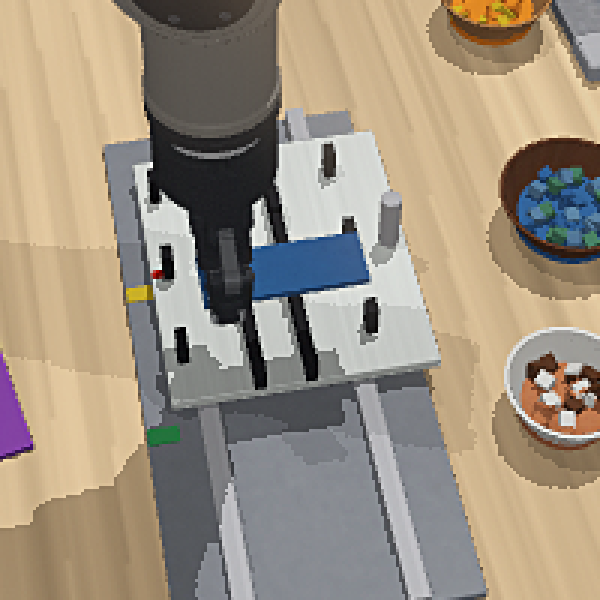

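Blue is held level, far end at crop (361..370, 234..280). The target bay's end pegs are at (182,345) and (372,317).

```bash
cat > s.py <<'E'
from h import *
S=lambda x,y:(x/3+200-.3,y/3+200-.3)
E
python3 - <<'E'
from s import *
a,b=[ray("side",S(*p),.1255) for p in((361,234),(370,280))];print("far end",a,b,(a+b)/2)
for p in((182,330),(373,300),(167,248),(329,144)):print("pegtop",ray("side",S(*p),.053))
print("post",ray("side",S(390,197),.076)); print(r.get_obs()["tcp_pos"],yaw())
E
```

```text
far end [ 0.55715581 -0.24071346  0.1255    ] [ 0.55332675 -0.27823624  0.1255    ] [ 0.55524128 -0.25947485  0.1255    ]
pegtop [ 0.43227964 -0.24071692  0.053     ]
pegtop [ 0.56712771 -0.24571023  0.053     ]
pegtop [ 0.43450217 -0.1693683   0.053     ]
pegtop [ 0.57171638 -0.1002209   0.053     ]
post [ 0.59721776 -0.17728201  0.076     ]
[ 0.45782095 -0.24927088  0.10764117] -92.9345454283053
```

```bash
python3 -m crank '[[0.003,0.02,0,0.01,-1],[0,0,-0.15,0,-1],[0,0,-0.14,0,-1],[0,0,0,0,-1],[0,0,0,0,-1]]';python3 - <<'E'
from h import *
print(r.get_obs()["tcp_pos"],yaw());i=r.grab_frame("side");cv2.imwrite('pics/p6.png',cv2.resize(i[230:350,230:350],None,fx=5,fy=5,interpolation=3))
E
```

```text
clock: 10.92
tcp_pos: [0.4583, -0.2396, 0.0486]
orientation: [-3.139, 0.055, 0.005]
contact_force: [0.6, 0.3, 0.1]
grip_width: 0.0385
gripper_force: 60.4
[ 0.45828544 -0.23959248  0.04864976] -91.99633017846942
```

View pics/p6.png

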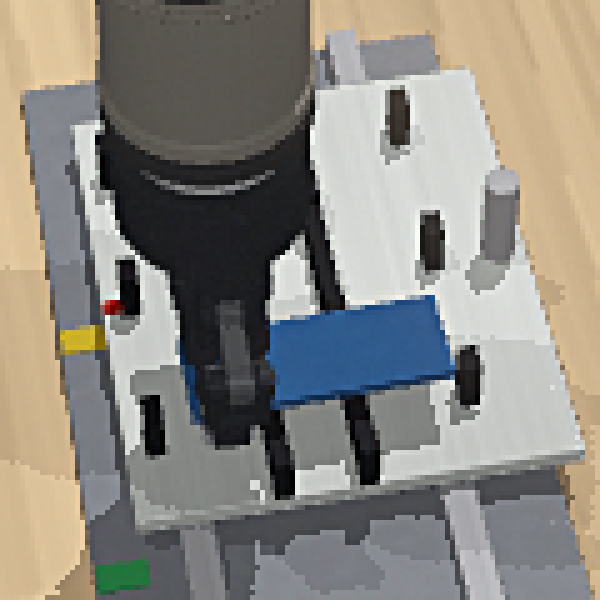

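Blue is just above its bay, held level. Its far end (440,340) is slightly +y of the peg, so I'll correct by -6 mm and lower.

```bash
python3 -m crank '[[0,-0.03,-0.02,-0.01,-1],[0,0,-0.03,0,-1],[0,0,-0.015,0,-1],[0,0,0,0,-1],[0,0,0,0,-1]]';python3 - <<'E'
from h import *
print(r.get_obs()["tcp_pos"],yaw());i=r.grab_frame("side");cv2.imwrite('pics/p7.png',cv2.resize(i[230:350,230:350],None,fx=5,fy=5,interpolation=3))
E
```

```text
clock: 11.38
tcp_pos: [0.4591, -0.2479, 0.0364]
orientation: [3.141, -0.072, 0.0]
contact_force: [0.1, -0.4, -0.4]
grip_width: 0.0383
gripper_force: 60.5
[ 0.45905915 -0.24793308  0.03643853] -92.60854451314347
```

View pics/p7.png

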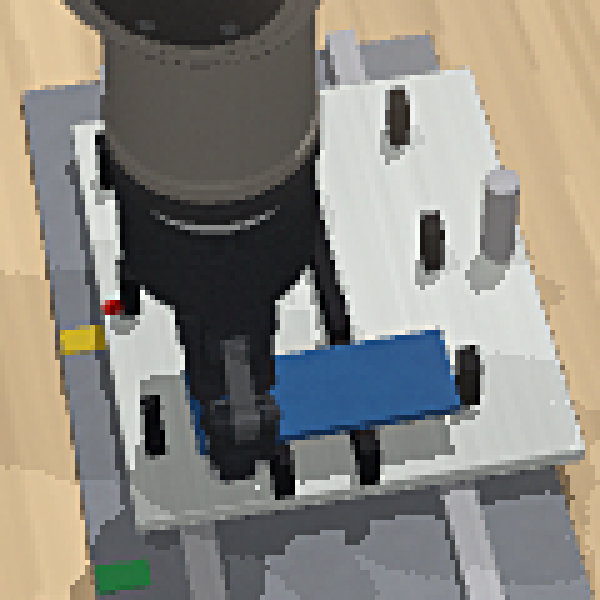

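Far-end gap to the peg is about 3 mm and near-end gap about 12 mm. The plate's midline also lies ~5 mm -y of the pegs. I'll shift by (-4, +4) mm, lower and release.

```bash
python3 -m crank '[[-0.02,0.02,0,0,-1],[0,0,-0.01,0,-1],[0,0,-0.008,0,-1],[0,0,0,0,-1],[0,0,0,0,-1]]';  python3 -m crank '[[0,0,0,0,0.1],[0,0,0,0,0.3],[0,0,0,0,0.3],[0,0,0,0,0.3],[0,0,0.1,0,0.3],[0,0,0.18,0,0.3],[0,0.18,0.18,0,0.3],[0,0.2,0,0,0.3]]';  python3 -m crank '[[0,0.2,0,0.07,-1],[0,0.2,0,0.08,-1],[0.05,0.19,0,0.09,-1],[0.11,0.16,0,0.09,-1],[0.11,0.16,0,0,-1],[0.11,0.16,0,0,-1],[0.11,0.16,0,0,-1],[0.11,0.16,0,0,-1]]';python3 plates.py;python3 - <<'E'
from h import *
i=r.grab_frame("side");t=r.grab_frame("top");cv2.imwrite('pics/p8.png',np.hstack([cv2.resize(i[230:350,230:350],None,fx=3.4,fy=3.4,interpolation=3),cv2.resize(t[160:280,310:425],None,fx=3.4,fy=3.4,interpolation=3)]));cv2.imwrite('pics/t8.png',t)
E
```

```text
clock: 11.85
tcp_pos: [0.4549, -0.2439, 0.0343]
orientation: [3.14, -0.071, 0.001]
contact_force: [-5.4, 2.1, 18.4]
grip_width: 0.0383
gripper_force: 62.7
clock: 12.52
tcp_pos: [0.4583, -0.1781, 0.1231]
orientation: [3.137, -0.083, 0.014]
contact_force: [1.9, -0.6, 0.1]
grip_width: 0.0553
gripper_force: 0.0
clock: 13.18
tcp_pos: [0.5756, 0.1053, 0.1179]
orientation: [3.123, 0.335, -0.001]
contact_force: [0.8, 1.2, -1.1]
grip_width: -0.0001
gripper_force: 0.0
amber 316.0 world [0.5286 0.3106] tray x -0.0875..0.0386 y 0.0503..0.0912
red 268.5 world [0.5477 0.2412] tray x -0.0720..0.0310 y -0.0209..0.0183
blue 833.0 world [ 0.5002 -0.2362] tray x -0.2285..-0.1063 y -0.4920..-0.4230
tcp [0.5797 0.1145 0.1187] tray [-0.0165 -0.1318] yaw -77.33294366924228 t 13.2333
```

View pics/p8.png

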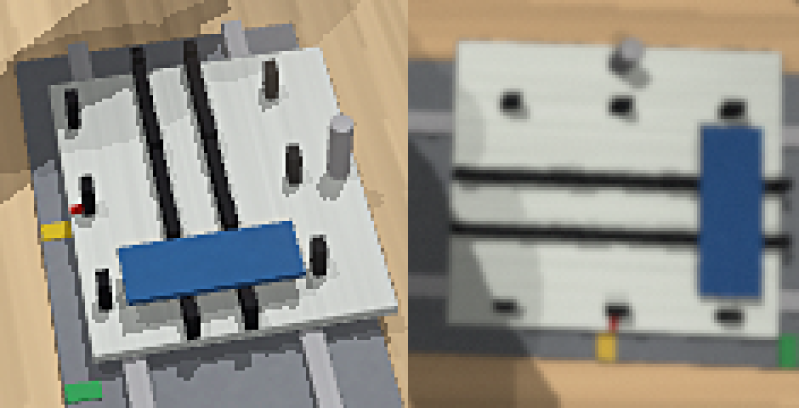

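Blue lies flat and centred between its pegs, top crop (730,212). The carrier is still at the yellow mark. Red next.

```bash
python3 -m crank '[[0.06,0.15,0,0,-1],[0.06,0.17,0,0,-1],[0.06,0.17,0,0,-1],[0.05,0.16,0,0,-1],[0,0,0,0,-1],[0,0,0,0,-1]]'; python3 plates.py
```

```text
clock: 13.83
tcp_pos: [0.6202, 0.235, 0.1175]
orientation: [-3.123, -0.339, 0.002]
contact_force: [0.3, -0.0, -0.1]
grip_width: -0.0001
gripper_force: 0.0
amber 316.0 world [0.5286 0.3106] tray x -0.0875..0.0386 y 0.0503..0.0912
red 318.0 world [0.5576 0.2436] tray x -0.0719..0.0513 y -0.0203..0.0181
blue 834.0 world [ 0.5001 -0.2365] tray x -0.2287..-0.1064 y -0.4923..-0.4234
tcp [0.6204 0.2325 0.1175] tray [ 0.0482 -0.025 ] yaw -77.747387334389 t 13.8833
```

```bash
python3 -m crank '[[0.071,0.143,0,0,-1],[0,0,0,0,-1],[0,0,-0.12,0,-1],[0,0,-0.12,0,-1],[0,0,0,0,-1],[0,0,0,0,-1]]'; python3 plates.py|tail -1
```

```text
clock: 14.38
tcp_pos: [0.6342, 0.2592, 0.0689]
orientation: [3.122, 0.331, -0.006]
contact_force: [0.5, 0.2, 0.4]
grip_width: -0.0001
gripper_force: 0.0
tcp [0.6354 0.2602 0.0705] tray [ 0.0687 -0.0011] yaw -77.86173144506269 t 14.4333
```

```bash
python3 -m crank '[[0,0,-0.12,0,-1],[0,0,-0.066,0,-1],[0,0,0,0,-1],[-0.049,-0.01,0,0,-1],[-0.049,-0.01,0,0,-1],[-0.049,-0.01,0,0,-1],[-0.049,-0.01,0,0,-1],[0,0,0,0,-1]]'; python3 plates.py;python3 -m crank '[[-0.049,-0.01,0,0,-1],[-0.049,-0.01,0,0,-1],[-0.049,-0.01,0,0,-1],[-0.049,-0.01,0,0,-1],[0,0,0,0,-1],[0,0,0,0,-1]]'; python3 plates.py
```

```text
clock: 15.1
tcp_pos: [0.5948, 0.254, 0.0341]
orientation: [3.123, 0.336, -0.001]
contact_force: [-0.6, -0.5, 0.3]
grip_width: -0.0002
gripper_force: 0.0
amber 317.0 world [0.5286 0.3106] tray x -0.0875..0.0386 y 0.0503..0.0912
red 324.5 world [0.5318 0.2388] tray x -0.0979..0.0248 y -0.0200..0.0196
blue 833.0 world [ 0.5001 -0.2365] tray x -0.2287..-0.1064 y -0.4923..-0.4234
tcp [0.596  0.2542 0.0341] tray [0.0289 0.0013] yaw -77.73562478703427 t 15.15
clock: 15.65
tcp_pos: [0.5562, 0.2463, 0.0336]
orientation: [-3.123, -0.336, -0.0]
contact_force: [1.3, 0.3, 3.7]
grip_width: 0.0002
gripper_force: 1.5
amber 227.0 world [0.512 0.307] tray x -0.0875..0.0043 y 0.0503..0.0907
red 356.0 world [0.4946 0.2309] tray x -0.1346..-0.0142 y -0.0266..0.0271
blue 837.0 world [ 0.5001 -0.2365] tray x -0.2287..-0.1064 y -0.4923..-0.4234
tcp [0.5565 0.2463 0.0334] tray [-0.0114  0.002 ] yaw -77.73351835486511 t 15.7
```

```bash
python3 -m crank '[[-0.039,-0.008,0,0,-1],[0,0,0,0,-1],[0.03,0.006,0,0,-1],[0,0,0.2,0,-1],[0,0,0.2,0,-1],[-0.18,-0.039,0,0,0.4],[-0.18,-0.039,0,0,0.4],[-0.18,-0.039,0,0,0.4]]'; python3 -m crank '[[0,0,0,0,0.4],[0,0,-0.1,0,0.4],[0,0,-0.1,0,0.4],[0,0,0,0,0.4],[0,0,0,0,0.4]]'; python3 plates.py
```

```text
clock: 16.37
tcp_pos: [0.4454, 0.2217, 0.1128]
orientation: [3.124, 0.334, -0.001]
contact_force: [-1.0, -0.1, -0.2]
grip_width: 0.036
gripper_force: 0.0
clock: 16.78
tcp_pos: [0.4458, 0.2217, 0.072]
orientation: [3.122, 0.335, -0.006]
contact_force: [0.8, 0.1, 0.0]
grip_width: 0.0596
gripper_force: 0.0
amber 269.0 world [0.5369 0.3124] tray x -0.0706..0.0386 y 0.0503..0.0912
red 334.0 world [0.4861 0.2272] tray x -0.1437..-0.0233 y -0.0242..0.0211
blue 833.0 world [ 0.5002 -0.2362] tray x -0.2286..-0.1063 y -0.4924..-0.4226
tcp [0.4467 0.2222 0.0728] tray [-0.1237  0.0016] yaw -77.75205561668835 t 16.8333
```

```bash
python3 -m crank '[[0,-0.005,-0.15,0,0.4],[0,0,-0.12,0,0.4],[0,0,0,0,0.4],[0,0,0,0,-1],[0,0,0,0,-1],[0,0,0,0,-1],[0,0,0,0,-1],[0,0,0,0,-1]]' 60;python3 -m crank '[[0,0,0.08,0,-1],[0,0,0.16,0,-1],[0,0,0.16,0,-1],[0.01,-0.15,0.05,0,-1],[0.01,-0.17,0,-0.08,-1],[0.01,-0.17,0,-0.08,-1],[0.01,-0.17,0,-0.08,-1],[0.01,-0.17,0,-0.09,-1]]';python3 -m crank '[[0.01,-0.17,0,0,-1],[0,-0.17,0,0,-1],[0,-0.17,0,0,-1],[0,-0.17,0,0,-1],[0,-0.17,0,0,-1],[0,-0.17,0,0,-1],[0,-0.13,0,0,-1],[0,0,0,0,-1]]';python3 plates.py|tail -3
```

```text
clock: 17.5
tcp_pos: [0.448, 0.222, 0.0202]
orientation: [-3.123, -0.335, -0.004]
contact_force: [-0.5, 0.4, 3.0]
grip_width: 0.0384
gripper_force: 60.3
clock: 18.17
tcp_pos: [0.457, 0.0539, 0.1097]
orientation: [-3.14, 0.076, -0.002]
contact_force: [0.6, -0.4, -0.8]
grip_width: 0.0383
gripper_force: 60.4
clock: 18.83
tcp_pos: [0.4584, -0.181, 0.1096]
orientation: [3.138, -0.084, 0.002]
contact_force: [-0.0, -0.4, -1.0]
grip_width: 0.0382
gripper_force: 60.4
red 525.0 world [ 0.5311 -0.1159] tray x -0.1611..-0.0629 y -0.3787..-0.3142
blue 841.5 world [ 0.4998 -0.2359] tray x -0.2291..-0.1063 y -0.4915..-0.4228
tcp [ 0.4586 -0.1779  0.1094] tray [-0.1965 -0.3918] yaw -92.93997405439306 t 18.8833
```

```bash
python3 -m crank '[[0,0,0,0,-1],[0,0,-0.15,0,-1],[0,0,-0.13,0,-1],[0,0,-0.04,0,-1],[0,0,0,0,-1],[0,0,0,0,-1]]';python3 plates.py|tail -3
```

```text
clock: 19.38
tcp_pos: [0.4592, -0.1736, 0.0453]
orientation: [-3.14, 0.069, 0.001]
contact_force: [-0.5, -1.0, -1.1]
grip_width: 0.0379
gripper_force: 60.4
red 486.5 world [ 0.5207 -0.1597] tray x -0.1766..-0.0864 y -0.4172..-0.3572
blue 835.5 world [ 0.4998 -0.2361] tray x -0.2292..-0.1063 y -0.4920..-0.4226
tcp [ 0.4598 -0.174   0.0459] tray [-0.1945 -0.3883] yaw -92.53465923642685 t 19.4333
```

```bash
python3 -m crank '[[-0.008,0.01,-0.025,0,-1],[0,0,-0.015,0,-1],[0,0,-0.007,0,-1],[0,0,0,0,-1],[0,0,0,0,-1]]';python3 plates.py|tail -1;  python3 -m crank '[[0,0,0,0,0.1],[0,0,0,0,0.3],[0,0,0,0,0.3],[0,0,0,0,0.3],[0,0,0.1,0,0.3],[0,0,0.18,0,0.3],[0,0.18,0.18,0,0.3],[0,0.2,0,0,0.3]]'
```

```text
clock: 19.85
tcp_pos: [0.4582, -0.1724, 0.0373]
orientation: [3.141, -0.071, 0.003]
contact_force: [-4.7, 3.8, 17.0]
grip_width: 0.0384
gripper_force: 62.2
tcp [ 0.4582 -0.1724  0.0373] tray [-0.1957 -0.3864] yaw -92.57435824049767 t 19.9
clock: 20.57
tcp_pos: [0.4609, -0.1063, 0.1259]
orientation: [3.138, -0.083, 0.014]
contact_force: [2.5, 1.2, -0.9]
grip_width: 0.0558
gripper_force: 0.0
```

```bash
python3 -m crank '[[0,0.2,0,0.07,-1],[0,0.2,0,0.08,-1],[0.05,0.19,0,0.09,-1],[0.11,0.16,0,0.09,-1],[0.11,0.16,0,0,-1],[0.11,0.16,0,0,-1],[0.11,0.16,0,0,-1],[0.11,0.16,0,0,-1]]';python3 plates.py; cat > top.py <<'E'
from h import *
t=r.grab_frame("top")[:,300:].copy()
xb=np.array([.999,-.043]);yb=np.array([.043,.999])
for n,lo,hi in[("amber",(8,150,100),(17,255,255)),("red",(0,170,60),(6,255,255)),("blue",(100,150,60),(125,255,255))]:
    for A,q in blobs("top",lo,hi,350,t):
        W=np.array([ray("top",np.add(k,(300,0)),.051)[:2] for k in cv2.boxPoints(q)]);c=W.mean(0);e=np.diff(W,axis=0)[:2];l=np.linalg.norm(e,axis=1);d=e[l.argmax()]
        if c[0]<.65: print(n,A,c.round(4),"size",l.round(3),"angle",np.degrees(np.arctan(d[1]/d[0])).round(1),"bayframe",(c-[.4983,-.1745])@xb,(c-[.4983,-.1745])@yb)
E
python3 top.py
```

```text
clock: 21.23
tcp_pos: [0.5781, 0.1764, 0.1208]
orientation: [3.123, 0.335, -0.001]
contact_force: [1.2, 0.0, -0.0]
grip_width: -0.0001
gripper_force: 0.0
amber 314.0 world [0.5286 0.3104] tray x -0.0875..0.0385 y 0.0500..0.0913
red 731.0 world [ 0.5011 -0.1634] tray x -0.2122..-0.0901 y -0.4213..-0.3520
blue 835.0 world [ 0.5001 -0.2365] tray x -0.2287..-0.1064 y -0.4923..-0.4234
tcp [0.5818 0.1854 0.1215] tray [ 0.0005 -0.0629] yaw -77.38896561209873 t 21.2833
red 725.5 [ 0.4947 -0.1741] size [0.042 0.103] angle -1.0 bayframe -0.003617788902811389 0.0002849184368255782
blue 716.0 [ 0.495  -0.2458] size [0.041 0.103] angle -1.5 bayframe -0.0002516816358704285 -0.07136444892393619
```

```bash
python3 -m crank '[[0.03,0.16,0,0,-1],[0.03,0.17,0,0,-1],[0.03,0.17,0,0,-1],[0.03,0.16,0,0,-1],[0,0,0,0,-1],[0,0,0,0,-1]]'; python3 plates.py|tail -1
```

```text
clock: 21.83
tcp_pos: [0.6004, 0.3093, 0.1204]
orientation: [-3.122, -0.341, 0.001]
contact_force: [0.0, 0.3, 0.3]
grip_width: 0.0002
gripper_force: 0.0
tcp [0.6009 0.3068 0.1203] tray [0.0448 0.0516] yaw -77.69195008568857 t 21.8833
```

```bash
python3 -m crank '[[0.055,0.113,0,0,-1],[0,0,0,0,-1],[0,0,-0.12,0,-1],[0,0,-0.12,0,-1],[0,0,0,0,-1],[0,0,0,0,-1]]'; python3 plates.py
```

```text
clock: 22.38
tcp_pos: [0.6117, 0.3269, 0.0718]
orientation: [3.122, 0.332, -0.005]
contact_force: [0.5, -0.3, 0.5]
grip_width: 0.0
gripper_force: 0.0
amber 314.0 world [0.5272 0.3103] tray x -0.0875..0.0357 y 0.0503..0.0912
red 731.0 world [ 0.5011 -0.1634] tray x -0.2122..-0.0901 y -0.4213..-0.3520
blue 832.0 world [ 0.5002 -0.2361] tray x -0.2284..-0.1064 y -0.4915..-0.4234
tcp [0.6127 0.328  0.0734] tray [0.0608 0.0699] yaw -77.8405144546681 t 22.4333
```

```bash
python3 -m crank '[[0,0,-0.12,0,-1],[0,0,-0.075,0,-1],[0,0,0,0,-1],[-0.049,-0.01,0,0,-1],[-0.049,-0.01,0,0,-1],[-0.049,-0.01,0,0,-1],[-0.049,-0.01,0,0,-1],[0,0,0,0,-1]]'; python3 -m crank '[[-0.049,-0.01,0,0,-1],[-0.049,-0.01,0,0,-1],[-0.049,-0.01,0,0,-1],[0,0,0,0,-1],[0,0,0,0,-1]]'; python3 plates.py
```

```text
clock: 23.1
tcp_pos: [0.5716, 0.3214, 0.0348]
orientation: [3.123, 0.337, -0.001]
contact_force: [-0.2, -0.0, -0.4]
grip_width: 0.0002
gripper_force: 0.0
clock: 23.52
tcp_pos: [0.5431, 0.3154, 0.0342]
orientation: [3.123, 0.336, -0.001]
contact_force: [0.3, 1.1, -0.3]
grip_width: 0.0002
gripper_force: 0.2
amber 323.5 world [0.4809 0.2988] tray x -0.1344..-0.0127 y 0.0448..0.0932
red 731.0 world [ 0.5011 -0.1634] tray x -0.2122..-0.0901 y -0.4213..-0.3520
blue 834.0 world [ 0.5001 -0.2365] tray x -0.2287..-0.1064 y -0.4923..-0.4234
tcp [0.5434 0.3153 0.034 ] tray [-0.0096  0.0721] yaw -77.73744897653441 t 23.5667
```

```bash
python3 -m crank '[[-0.043,-0.009,0,0,-1],[0,0,0,0,-1],[0.03,0.006,0,0,-1],[0,0,0.2,0,-1],[0,0,0.2,0,-1],[-0.18,-0.039,0,0,0.4],[-0.18,-0.039,0,0,0.4],[-0.18,-0.039,0,0,0.4]]'; python3 -m crank '[[0,0,0,0,0.4],[0,0,-0.1,0,0.4],[0,0,-0.1,0,0.4],[0,0,0,0,0.4],[0,0,0,0,0.4]]'; python3 plates.py
```

```text
clock: 24.23
tcp_pos: [0.4328, 0.2913, 0.1144]
orientation: [-3.123, -0.333, -0.001]
contact_force: [-0.7, -0.4, 0.2]
grip_width: 0.0356
gripper_force: 0.0
clock: 24.65
tcp_pos: [0.4329, 0.291, 0.0733]
orientation: [3.122, 0.335, -0.004]
contact_force: [0.5, -0.0, 0.7]
grip_width: 0.0594
gripper_force: 0.0
amber 315.5 world [0.4721 0.2974] tray x -0.1435..-0.0212 y 0.0469..0.0926
red 731.0 world [ 0.5011 -0.1634] tray x -0.2122..-0.0901 y -0.4213..-0.3520
blue 835.0 world [ 0.5001 -0.2365] tray x -0.2287..-0.1064 y -0.4923..-0.4234
tcp [0.4335 0.2915 0.0741] tray [-0.122   0.0721] yaw -77.76235104045755 t 24.7
```

```bash
python3 -m crank '[[-0.005,0,-0.15,0,0.4],[0,0,-0.122,0,0.4],[0,0,0,0,0.4],[0,0,0,0,-1],[0,0,0,0,-1],[0,0,0,0,-1],[0,0,0,0,-1],[0,0,0,0,-1]]' 60;python3 -m crank '[[0,0,0.08,0,-1],[0,0,0.16,0,-1],[0,0,0.16,0,-1],[0.025,-0.15,0.05,0,-1],[0.025,-0.17,0,-0.08,-1],[0.025,-0.17,0,-0.08,-1],[0.025,-0.17,0,-0.08,-1],[0.025,-0.17,0,-0.09,-1]]';python3 -m crank '[[0.025,-0.17,0,0,-1],[0,-0.17,0,0,-1],[0,-0.17,0,0,-1],[0,-0.17,0,0,-1],[0,-0.17,0,0,-1],[0,-0.17,0,0,-1],[0,-0.11,0,0,-1],[0,0,0,0,-1]]';python3 plates.py
```

```text
clock: 25.37
tcp_pos: [0.4333, 0.2922, 0.021]
orientation: [-3.122, -0.335, -0.004]
contact_force: [-0.2, 0.2, 3.1]
grip_width: 0.0384
gripper_force: 60.2
clock: 26.03
tcp_pos: [0.4573, 0.1238, 0.1103]
orientation: [-3.14, 0.076, -0.001]
contact_force: [0.6, 0.3, -1.9]
grip_width: 0.0381
gripper_force: 60.3
clock: 26.7
tcp_pos: [0.4616, -0.1062, 0.1101]
orientation: [3.138, -0.084, 0.001]
contact_force: [-0.2, 0.2, -0.4]
grip_width: 0.0382
gripper_force: 60.3
amber 141.0 world [ 0.676  -0.3488] tray x -0.0576..0.0179 y -0.6352..-0.5738
amber 468.0 world [ 0.5331 -0.0339] tray x -0.1438..-0.0417 y -0.3000..-0.2338
red 732.0 world [ 0.5011 -0.1634] tray x -0.2122..-0.0901 y -0.4213..-0.3520
blue 833.0 world [ 0.5001 -0.2362] tray x -0.2285..-0.1064 y -0.4915..-0.4235
tcp [ 0.4619 -0.1034  0.11  ] tray [-0.1775 -0.3197] yaw -92.91885811544944 t 26.75
```

```bash
python3 -m crank '[[0,0,0,0,-1],[0,0,-0.15,0,-1],[0,0,-0.12,0,-1],[0,0,-0.04,0,-1],[0,0,0,0,-1],[0,0,0,0,-1]]';python3 plates.py
```

```text
clock: 27.25
tcp_pos: [0.4624, -0.0995, 0.0479]
orientation: [-3.14, 0.069, 0.001]
contact_force: [0.2, 0.4, -0.2]
grip_width: 0.0385
gripper_force: 60.3
amber 110.5 world [ 0.676  -0.3488] tray x -0.0576..0.0179 y -0.6352..-0.5738
amber 432.0 world [ 0.5247 -0.082 ] tray x -0.1561..-0.0662 y -0.3426..-0.2816
red 732.0 world [ 0.5011 -0.1634] tray x -0.2122..-0.0901 y -0.4213..-0.3520
blue 835.0 world [ 0.5001 -0.2365] tray x -0.2287..-0.1064 y -0.4923..-0.4234
tcp [ 0.463  -0.0999  0.0485] tray [-0.1757 -0.3165] yaw -92.53359532535686 t 27.3
```

```bash
python3 -m crank '[[-0.01,0,-0.03,0,-1],[0,0,-0.015,0,-1],[0,0,-0.01,0,-1],[0,0,0,0,-1],[0,0,0,0,-1]]';python3 -m crank '[[0,0,0,0,0.1],[0,0,0,0,0.3],[0,0,0,0,0.3],[0,0,0,0,0.3],[0,0,0.1,0,0.3],[0,0,0.18,0,0.3],[0,0.18,0.18,0,0.3],[0,0.2,0,0,0.3]]';python3 -m crank '[[0,0.2,0,0,1],[0,0.2,0,0,1],[0,0.2,0,0,1],[0,0,0,0,1]]';python3 plates.py;python3 top.py
```

```text
clock: 27.72
tcp_pos: [0.4609, -0.1004, 0.0381]
orientation: [3.141, -0.071, 0.002]
contact_force: [-4.7, 1.0, 14.8]
grip_width: 0.0384
gripper_force: 61.9
clock: 28.38
tcp_pos: [0.4638, -0.0338, 0.1269]
orientation: [3.139, -0.084, 0.014]
contact_force: [2.7, 0.1, -0.1]
grip_width: 0.0554
gripper_force: 0.0
clock: 28.72
tcp_pos: [0.4603, 0.0978, 0.1227]
orientation: [-3.137, 0.054, -0.003]
contact_force: [-0.9, 0.5, 1.0]
grip_width: 0.0856
gripper_force: 0.0
amber 645.5 world [ 0.5042 -0.0899] tray x -0.1937..-0.0717 y -0.3498..-0.2812
red 731.0 world [ 0.5011 -0.1634] tray x -0.2122..-0.0901 y -0.4213..-0.3520
blue 833.0 world [ 0.5001 -0.2365] tray x -0.2287..-0.1064 y -0.4923..-0.4234
tcp [0.4602 0.0937 0.1223] tray [-0.1376 -0.1268] yaw -92.13336182082773 t 28.7667
amber 785.5 [ 0.4989 -0.1009] size [0.04  0.108] angle -0.5 bayframe -0.002611425192952461 0.07354521470465027
red 726.0 [ 0.495 -0.174] size [0.105 0.04 ] angle -4.1 bayframe -0.0033554652789456346 0.00032384972286930784
blue 720.0 [ 0.495  -0.2458] size [0.041 0.103] angle -1.5 bayframe -0.0002516816358704285 -0.07136444892393619
```

```bash
python3 -m crank '[[0.085,-0.17,0,0,1],[0.085,-0.17,0,0,1],[0.085,-0.17,0,0,1],[0.085,-0.17,0,0,1],[0.085,-0.17,0,0,1],[0.085,-0.17,0,0,1],[0.085,-0.17,0,0,1],[0.085,-0.17,0,0,1]]';python3 -m crank '[[0,0,0,0,1],[0,0,0,0,1],[0,0,0,0,1]]';python3 plates.py|tail -4; python3 top.py
```

```text
clock: 29.48
tcp_pos: [0.5955, -0.1874, 0.1217]
orientation: [3.14, -0.076, -0.002]
contact_force: [1.5, -0.4, 0.5]
grip_width: 0.0852
gripper_force: 0.0
clock: 29.73
tcp_pos: [0.595, -0.1842, 0.1214]
orientation: [-3.14, 0.075, 0.003]
contact_force: [0.5, 0.2, 1.0]
grip_width: 0.0854
gripper_force: 0.0
amber 643.5 world [ 0.5044 -0.0899] tray x -0.1933..-0.0717 y -0.3498..-0.2812
red 731.0 world [ 0.5011 -0.1633] tray x -0.2122..-0.0901 y -0.4210..-0.3521
blue 836.0 world [ 0.5086 -0.2378] tray x -0.2210..-0.0980 y -0.4955..-0.4262
tcp [ 0.5952 -0.1829  0.1216] tray [-0.0641 -0.4255] yaw -92.62368904346985 t 29.7833
amber 790.0 [ 0.4989 -0.1009] size [0.04  0.108] angle -0.5 bayframe -0.002611425192952461 0.07354521470465027
red 728.0 [ 0.4956 -0.1741] size [0.105 0.04 ] angle -4.1 bayframe -0.0027054431407043914 0.00030392141596780314
```

Blue's reading changed by ~8 mm in x: it may have been knocked. Checking this before I touch the post.

```bash
python3 -m crank '[[0,0,0,0,1],[0,0,0,0,1]]';python3 plates.py|grep blue; python3 - <<'E'
from h import *
i=r.grab_frame("side");t=r.grab_frame("top");cv2.imwrite('pics/p9.png',np.hstack([cv2.resize(i[230:350,230:350],None,fx=5,fy=5,interpolation=3)]))
E
```

```text
clock: 30.0
tcp_pos: [0.596, -0.182, 0.1222]
orientation: [-3.141, 0.069, 0.0]
contact_force: [-0.6, -0.6, 0.3]
grip_width: 0.085
gripper_force: 0.0
blue 835.0 world [ 0.5086 -0.2382] tray x -0.2212..-0.0980 y -0.4966..-0.4258
```

View pics/p9.png

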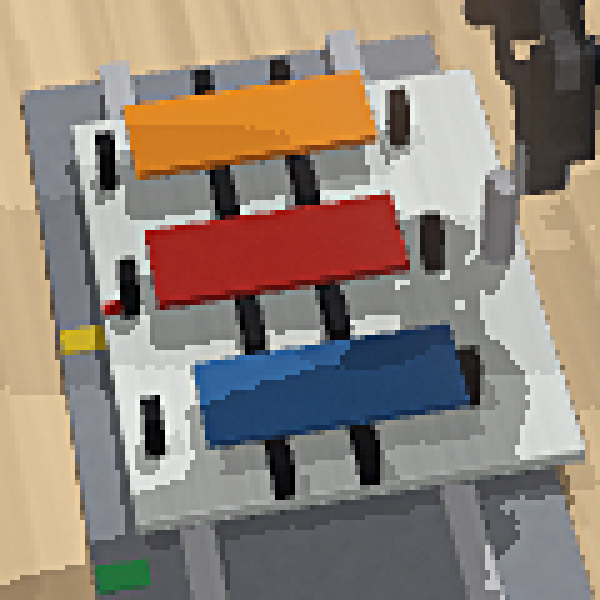

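Blue was knocked about 8 mm toward +x, up against its end peg at (468,375). It is still flat, square and inside the 13 mm tolerance. Red (275,250) and amber (250,125) sit centred, and the pointer is at yellow. Moving on to the post.

```bash
python3 -m crank '[[0,0.01,-0.15,0,1],[0,0,-0.15,0,1],[0,0,-0.1,0,1],[0,0,0,0,1],[0,0,0,0,1]]';python3 -m crank '[[0,0,0,0,-1],[0,0,0,0,-1],[0,0,0,0,-1],[0,0,0,0,-1],[0,0,0,0,-1],[0,0,0,0,-1]]' 40;python3 plates.py
```

```text
clock: 30.57
tcp_pos: [0.5956, -0.1808, 0.0415]
orientation: [-3.14, 0.071, 0.003]
contact_force: [0.7, -1.1, 0.9]
grip_width: 0.0857
gripper_force: 0.0
clock: 31.07
tcp_pos: [0.5968, -0.1796, 0.0429]
orientation: [-3.139, 0.071, -0.001]
contact_force: [-2.9, 1.9, 7.6]
grip_width: 0.0146
gripper_force: 38.8
amber 111.0 world [ 0.676  -0.3488] tray x -0.0576..0.0179 y -0.6352..-0.5738
amber 644.5 world [ 0.5043 -0.0909] tray x -0.1935..-0.0720 y -0.3505..-0.2824
red 733.5 world [ 0.5011 -0.1642] tray x -0.2125..-0.0904 y -0.4220..-0.3528
blue 834.5 world [ 0.5085 -0.2387] tray x -0.2212..-0.0984 y -0.4966..-0.4267
tcp [ 0.5968 -0.1795  0.043 ] tray [-0.0618 -0.4226] yaw -92.54611466630425 t 31.1167
```

```bash
python3 -m crank '[[0,-0.01,0,0,-1],[-0.001,-0.02,0,0,-1],[-0.001,-0.03,0,0,-1],[-0.001,-0.03,0,0,-1],[-0.001,-0.03,0,0,-1],[-0.002,-0.03,0,0,-1],[-0.001,-0.03,0,0,-1],[-0.001,-0.03,0,0,-1]]'; python3 -m crank '[[-0.001,-0.03,0,0,-1],[-0.001,-0.03,0,0,-1],[-0.002,-0.03,0,0,-1],[-0.001,-0.03,0,0,-1],[-0.001,-0.03,0,0,-1],[-0.001,-0.03,0,0,-1],[-0.002,-0.03,0,0,-1],[-0.001,-0.03,0,0,-1]]';python3 plates.py
```

```text
clock: 31.78
tcp_pos: [0.5952, -0.2211, 0.043]
orientation: [-3.139, 0.069, -0.001]
contact_force: [-1.5, 5.0, 6.4]
grip_width: 0.0153
gripper_force: 39.2
clock: 32.45
tcp_pos: [0.5935, -0.2691, 0.043]
orientation: [-3.139, 0.069, -0.001]
contact_force: [-0.9, 5.1, 6.3]
grip_width: 0.0152
gripper_force: 39.1
amber 749.5 world [ 0.5013 -0.1819] tray x -0.2158..-0.0941 y -0.4387..-0.3708
red 857.5 world [ 0.4975 -0.2551] tray x -0.2351..-0.1129 y -0.5101..-0.4408
blue 986.5 world [ 0.5051 -0.3298] tray x -0.2436..-0.1211 y -0.5847..-0.5153
tcp [ 0.5934 -0.2716  0.043 ] tray [-0.0845 -0.5118] yaw -92.60248249698907 t 32.5
```

```bash
python3 -m crank '[[-0.001,-0.03,0,0,-1],[-0.001,-0.03,0,0,-1],[-0.002,-0.03,0,0,-1],[-0.001,-0.02,0,0,-1],[-0.001,-0.015,0,0,-1],[0,-0.008,0,0,-1],[0,0,0,0,-1],[0,0,0,0,-1]]';python3 plates.py
```

```text
clock: 33.17
tcp_pos: [0.5925, -0.2985, 0.043]
orientation: [3.14, -0.072, 0.004]
contact_force: [1.2, -1.5, 5.5]
grip_width: 0.0149
gripper_force: 39.5
amber 794.0 world [ 0.4999 -0.2116] tray x -0.2235..-0.1016 y -0.4674..-0.3996
red 903.5 world [ 0.4964 -0.2849] tray x -0.2424..-0.1204 y -0.5387..-0.4700
tcp [ 0.5924 -0.2984  0.043 ] tray [-0.0912 -0.5379] yaw -92.6219024462461 t 33.2167
```

```bash
python3 -m crank '[[0,0,0,0,0.2],[0,0,0,0,0.6],[0,0,0,0,1],[0,0,0,0,1],[0,0,0,0,1],[0,0,0.15,0,1],[0,0,0.18,0,1],[0,0,0.18,0,1]]';python3 -m crank '[[0,0.18,0.1,0,1],[0,0.2,0,0,1],[0,0.2,0,0,1],[0,0.2,0,0,1],[0,0.2,0,0,1],[0,0.2,0,0,1],[0,0.1,0,0,1],[0,0,0,0,1]]';python3 - <<'E'
from h import *
t=r.grab_frame("top");s=r.grab_frame("side");cv2.imwrite("pics/fin.png",t)
xb=np.array([.999,-.043]);yb=np.array([.043,.999]);P=np.array([.4983,-.1745])-.12*yb
for n,lo,hi in[("amber",(8,150,100),(17,255,255)),("red",(0,170,60),(6,255,255)),("blue",(100,150,60),(125,255,255))]:
  for c,im in(("top",t),("side",s)):
    for A,q in blobs(c,lo,hi,300,im):
        w=cv2.boxPoints(q);W=np.array([ray(c,k,.051)[:2] for k in w]);k=W.mean(0);e=np.diff(W,axis=0)[:2];l=np.linalg.norm(e,axis=1);d=e[l.argmax()]
        if k[0]<.62 and k[1]<-.1:print(n,c,l.round(3),np.degrees(np.arctan(d[1]/d[0])).round(1),"bay",((k-P)@xb).round(4),((k-P)@yb).round(4))
h=cv2.cvtColor(t,cv2.COLOR_BGR2HSV)
reg=(slice(245,275),slice(340,490))
# pointer (red) and green mark pixels
rp=((h[...,0]<8)|(h[...,0]>172))&(h[...,1]>110)&(h[...,2]>50);gp=(h[...,0]>45)&(h[...,0]<80)&(h[...,1]>90)
for n,m in(("ptr",rp),("grn",gp)):
    y,x=np.nonzero(m[reg]);
    if len(x):print(n,len(x),x.mean()+340,y.mean()+245,ray("top",(x.mean()+340,y.mean()+245),.027 if n=="ptr" else .008))
print(r.get_obs()["clock"],r.get_obs()["tcp_pos"])
E
```

```text
clock: 33.88
tcp_pos: [0.5905, -0.2973, 0.1442]
orientation: [-3.14, 0.071, 0.004]
contact_force: [1.1, 0.5, -0.2]
grip_width: 0.0852
gripper_force: 0.0
clock: 34.55
tcp_pos: [0.5914, -0.0341, 0.1642]
orientation: [-3.138, 0.057, 0.0]
contact_force: [0.0, 0.6, 0.3]
grip_width: 0.0854
gripper_force: 0.0
amber top [0.03  0.099] 16.5 bay 0.0081 0.0582
amber side [0.112 0.043] -1.2 bay 0.0014 0.0723
red top [0.041 0.103] -1.8 bay -0.0024 0.001
red side [0.111 0.043] -1.4 bay 0.0013 0.0006
blue top [0.039 0.107] -2.3 bay 0.0099 -0.0732
blue side [0.113 0.042] -2.1 bay 0.012 -0.0725
ptr 76 426.6578947368421 247.47368421052633 [ 0.43902508 -0.29936295  0.027     ]
grn 35 421.1428571428571 263.85714285714283 [ 0.40256917 -0.29168029  0.008     ]
34.65 [ 0.59137295 -0.04085292  0.1640745 ]
```

```bash
python3 -m crank '[[0,0,0,0,1],[0,0,0,0,1],[0,0,0,0,1],[0,0,0,0,1]]' >/dev/null; python3 -c "
from bench import r
print(r.hand_in())"
```

```text
the job is handed in; nothing more can be done
None
```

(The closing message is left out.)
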